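# Try the thumb screws in their gauge nuts and keep the free ones

## Task

Three brass thumb screws stand started in square gauge nuts in the wooden test rack. Try each one by turning its head about a quarter turn clockwise (seen from above): those that turn freely are good, so stand each of them, nut and all, upright in the black keep tray; any that binds soon after the start is left standing in its place in the rack. Leave the jar, the bench block and the screwdriver where they are.

Things in the scene. Friction and masses are not known exactly. Their poses are not given: they have to be found in the camera images.
- set_a (a point): one of 3 look-alike sets in the rack: upright brass thumb screw in a steel square gauge nut. Origin on the screw axis, half-way up (30 mm above the nut's underside), z up. Nut 32 x 32 x 16 mm; shank 12 mm dia, 16 to 40 mm up; knurled round head 28 mm dia, 40 to 60 mm up (its centre 20 mm above this point), slot in its top. About 150 g; the screw turns in the nut but never leaves it: lift by the head
- set_b (a point): one of 3 look-alike sets in the rack: upright brass thumb screw in a steel square gauge nut. Origin on the screw axis, half-way up (30 mm above the nut's underside), z up. Nut 32 x 32 x 16 mm; shank 12 mm dia, 16 to 40 mm up; knurled round head 28 mm dia, 40 to 60 mm up (its centre 20 mm above this point), slot in its top. About 150 g; the screw turns in the nut but never leaves it: lift by the head
- set_c (a point): one of 3 look-alike sets in the rack: upright brass thumb screw in a steel square gauge nut. Origin on the screw axis, half-way up (30 mm above the nut's underside), z up. Nut 32 x 32 x 16 mm; shank 12 mm dia, 16 to 40 mm up; knurled round head 28 mm dia, 40 to 60 mm up (its centre 20 mm above this point), slot in its top. About 150 g; the screw turns in the nut but never leaves it: lift by the head
- screw_a (a joint): this screw's turn in its nut, rad, + clockwise from above; starts at 0 to 0.1. A free screw turns easily (0.01 N m) for over half a turn; a binding one stops dead at about 0.45 (20 to 26 degrees on) and fingers gripping its head with 10 to 15 N then slip round it. The nut has up to 0.1 rad of play in its pocket
- screw_b (a joint): this screw's turn in its nut, rad, + clockwise from above; starts at 0 to 0.1. A free screw turns easily (0.01 N m) for over half a turn; a binding one stops dead at about 0.45 (20 to 26 degrees on) and fingers gripping its head with 10 to 15 N then slip round it. The nut has up to 0.1 rad of play in its pocket
- screw_c (a joint): this screw's turn in its nut, rad, + clockwise from above; starts at 0 to 0.1. A free screw turns easily (0.01 N m) for over half a turn; a binding one stops dead at about 0.45 (20 to 26 degrees on) and fingers gripping its head with 10 to 15 N then slip round it. The nut has up to 0.1 rad of play in its pocket
- rack: fixed dark wooden test rack, 62 (x) x 262 (y) x 18 mm, with three square pockets in a row along its y axis at y = -90, 0 and +90 mm; origin at the centre of its underside. Pockets 35 mm square, 12 mm deep (floor 6 mm above the bench): each holds a nut so that it cannot turn, and lets it lift straight out.
- tray: fixed open black keep tray, outside 120 (x) x 200 (y) x 22 mm tall, walls and floor about 4 mm thick, empty; origin at the centre of its underside. Two sets stand well in it at y = -45 and +45 mm.
- jar: bystander: closed glass jar, 48 mm dia, 55 mm tall, standing; origin at the centre of its underside
- bench_block: bystander: loose steel bench block 60 x 60 x 22 mm; origin at the centre of its underside
- screwdriver: bystander: wooden-handled screwdriver, about 150 mm long, lying on the bench; origin at its underside, x along its length
Things that resemble listed ones, but are neither listed nor needed, are in the scene too. What is shaped like the part that bears set_a but green is not meant.

How it is judged:
By the outcome, as a careful person would: the job done as asked, in the order asked, and still so for the second after the job is handed in, with the robot touching nothing.
It also fails if it takes over 72 s, if anything falls off the work surface, if the arm or the gripper's body presses on something with over 40 N, if the wrist force passes 120 N, or if a joint passes its speed limit or range.

## Robot

A 6-joint arm with a two-finger parallel gripper is mounted at the origin on the work surface. World frame = base frame: x ahead of the robot, y to its left, z up, the work surface at z = 0. Lengths are in mm, angles in rad, forces in N, time in s.
With the tool pointing down it reaches from about 350 to 850 mm from the base axis. Payload 8.1 kg.
Tool frame: the origin (TCP) lies between the finger pads; the fingertips stand 19 mm ahead of it and the grasp point (between the pads) is the TCP; z points along the fingers, y is the line along which they close (so a half turn about z gives the same grasp; the last joint's range is limited). The gripper opens to 85 mm and grips with 20 to 120 N. Pads are 22 mm wide; open, the fingers measure 114 mm over their backs; the gripper's body (76 mm by 85 mm) begins 54 mm behind the grasp point. The pads swing forward as they close: fully open they stand 13 mm farther back than shut.
Start: joints at [1.108, 0.13, 1.488, -0, 1.523, -0.085], TCP at [221.305, 557.7, 250.292] pointing down, gripper open.
Joint ranges: [-2.96, 2.96], [-0.89, 2.26], [0.02, 2.5], [-1.34, 4.48], [0, 2.73], [-2.66, 2.66]. Speed limits (rad/s): [2.39, 2.39, 2.79, 3.14, 3.14, 3.14].

## Interface

Orientations are given as a rotation vector (axis times angle).
In Python, from cell import observe, snapshot, hand_in gives the robot as it stands.
- The arm moves only by the tool carry_out, never from a script. Its argument "targets" is a list that holds one entry, the list of rows, each a list of 7 numbers: the opening, from -1 (shut) to 1 (fully open), then the shift along the tool's x, y, z in units of 0.1 m (1.0 is 0.1 m), then the turn, a rotation vector about the tool's x, y, z in units of 360 degrees (1.0 is 360 degrees). In form: [[[hand, x, y, z, rx, ry, rz], ...]]. A call has 1 to 12 rows; each row shifts and turns the commanded pose from where the row before left it, along the tool's axes as they then stand; what a row does not reach is not made up. A row lasts 1/12 s, in which the tool goes at most 41.7 mm and 7.16 degrees, less where a joint would pass 70% of its speed; a pose out of reach is approached as far as the arm can. A call with a number of a shift or a turn outside -1 to 1 is refused whole. A call with a gripper value outside its range is refused whole. The fingers move at their own pace and stop on an object; the grip force is fixed at half the most. Time passes only in rows, so rows that do not move let the fingers close. It gives the time, the measured TCP pose, the force, the opening and the grip force at its end, in the units of the state.
- observe(): the state, without advancing time (a new reading comes with each control period).
- snapshot(name): name is "scene" or "top" or "wrist"; returns a dict with "color" (480x640x3 uint8, red, green, blue), "depth" (480x640 float32, mm along the optical axis (not along the pixel's ray), 0 where there is no reading), "K" (3x3 intrinsics, pixels), "world_from_camera" (4x4, takes a point from camera to world coordinates). Camera axes: x right, y up, looking along -z (the intrinsics and any distortion apply to the point x, -y, -z); pixel columns grow to the right and rows downward; lengths in mm; the calibration is good to about 2 mm. A picture is of the moment at which its call begins.
- hand_in(): hands the job in; it is judged then, once.
The state is a dict: "time": time; "joints": joint angles; "joint_vel": joint speeds; "joint_efforts": joint torques, N m; "position": TCP position; "eef_rot": TCP orientation; "wrist_force": force on the tool from outside, world axes, zero at the start; "ft_torque": the same for the moment, N m; "finger_gap": finger opening in mm; "grip_force": force on a finger pad.
Only numpy, scipy, OpenCV 4.12 (cv2) and the standard library are available. Lean on these libraries where they do the work, as an engineer would, in place of code of your own. Each camera call takes 0.05 s, during which the arm holds its last target. There are 200 camera calls.

## Working session

There is one attempt and no reset: what is moved stays moved. The work goes in short steps, Python scripts to look and compute and a tool call to move; the robot and the scene stay as the last step left them, time stands still between calls to the robot, and variables do not carry over. Pictures are saved under pics/ and viewed, at most 10 in all, crops included, and the job is handed in when it is done.

Besides the shell and the picture viewer there is one more tool, called after "Call:" in YAML: its name, and indented under it one key for each argument. carry_out: Moves the arm, as the interface text tells. Shifts and turns lie within -1 to 1; 1 stands for 0.1 m of shift or 360 degrees of turn. Its arguments: {"type":"object","properties":{"targets":{"type":"array","items":{"type":"array","items":{"type":"array","items":{"type":"number"}}}}},"required":["targets"]}

```bash
mkdir -p pics; ls
python3 - <<'E'
from cell import observe, snapshot
import cv2,pickle,numpy as np
o=observe(); print({k:np.round(v,3).tolist() for k,v in o.items()})
for n in ("scene","top"):
    s=snapshot(n); pickle.dump(s,open(f"{n}0.pkl","wb")); cv2.imwrite(f"pics/{n}0.png",s["color"][...,::-1]); print(n,s["K"].tolist(),np.round(s["world_from_camera"],3).tolist())
E
```

```text
pics
{'time': 0.0, 'joints': [1.108, 0.131, 1.489, -0.0, 1.523, -0.085], 'joint_vel': [0.002, 0.002, 0.001, 0.002, -0.0, 0.0], 'joint_efforts': [-0.0, -56.939, -50.055, -0.0, 0.015, 0.0], 'position': [221.053, 557.237, 249.233], 'eef_rot': [-0.59, -3.085, 0.003], 'wrist_force': [0.316, 0.844, 0.094], 'ft_torque': [-0.006, 0.033, 0.012], 'grip_force': 0.0, 'finger_gap': 85.068}
scene [[560.3874407886465, 0.0, 306.98027372813283], [0.0, 560.3874407886465, 246.09219853484282], [0.0, 0.0, 1.0]] [[0.758, -0.545, 0.358, 969.006], [0.652, 0.645, -0.398, -358.55], [-0.014, 0.535, 0.845, 816.21], [0.0, 0.0, 0.0, 1.0]]
top [[560.297559575542, 0.0, 306.3187562470419], [0.0, 560.297559575542, 248.5125159492003], [0.0, 0.0, 1.0]] [[0.011, 0.997, -0.073, 565.556], [-1.0, 0.012, 0.016, 24.918], [0.017, 0.072, 0.997, 1127.974], [0.0, 0.0, 0.0, 1.0]]
```

View pics/top0.png

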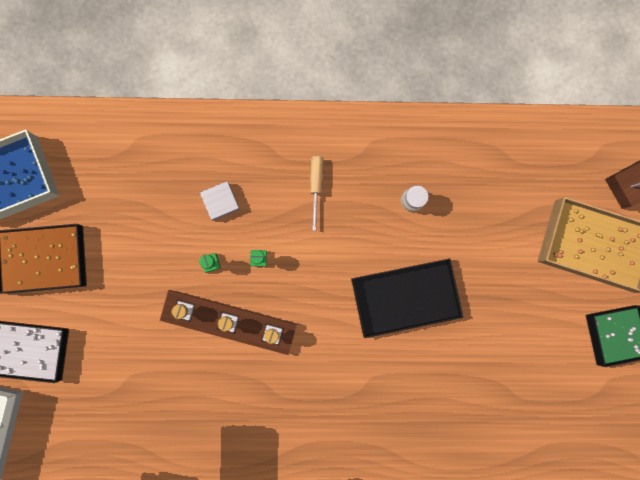

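View pics/scene0.png

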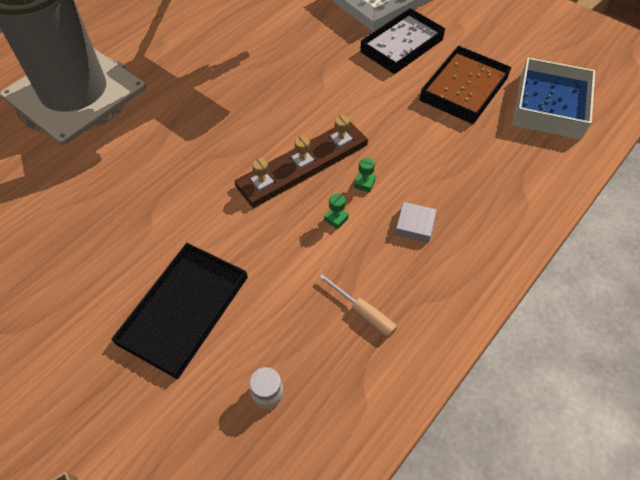

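The top view shows three brass sets in the dark rack at (180,311), (227,323) and (271,336). The tray is at (408,298), block at (219,201), screwdriver at (316,190) and jar at (416,199). Two green look-alikes at (209,262) and (258,258) are not meant. In the scene view the brass heads are at (261,166), (302,144) and (342,122).

```bash
cat > h.py <<'E'
import numpy as np,cv2,pickle
def cloud(s):
    d=s["depth"].astype(float);K=s["K"];v,u=np.indices(d.shape)
    P=np.stack([(u-K[0,2])/K[0,0]*d,-(v-K[1,2])/K[1,1]*d,-d,np.ones_like(d)],-1)
    return (P@np.array(s["world_from_camera"]).T)[...,:3]
def ray(s,uv):
    K=s["K"];W=np.array(s["world_from_camera"])
    return W[:3,3],W[:3,:3]@np.array([(uv[0]-K[0,2])/K[0,0],-(uv[1]-K[1,2])/K[1,1],-1])
def meet(a,b):
    (p,d),(q,e)=a,b
    t=np.linalg.lstsq(np.c_[d,-e],q-p,rcond=None)[0]
    x,y=p+t[0]*d,q+t[1]*e
    return (x+y)/2,np.linalg.norm(x-y)
def pix(s,X):
    W=np.linalg.inv(np.array(s["world_from_camera"]));c=W[:3,:3]@X+W[:3,3];K=s["K"]
    return np.array([K[0,2]-K[0,0]*c[0]/c[2],K[1,2]+K[1,1]*c[1]/c[2]])
E
python3 - <<'E'
from h import *
T=pickle.load(open("top0.pkl","rb"));S=pickle.load(open("scene0.pkl","rb"))
for nm,s,seeds in(("top",T,[(180,311),(227,323),(271,336)]),("scene",S,[(342,122),(302,144),(261,166)])):
    C=cloud(s)
    hsv=cv2.cvtColor(s["color"],cv2.COLOR_RGB2HSV)
    for u,v in seeds:
        p=C[v-14:v+15,u-14:u+15].reshape(-1,3);h=hsv[v-14:v+15,u-14:u+15].reshape(-1,3)
        zt=np.percentile(p[:,2],97); m=p[:,2]>zt-5
        print(nm,(u,v),"ztop",zt.round(1),"med",np.median(p[m],0).round(1),"mid",((p[m].min(0)+p[m].max(0))/2).round(1),m.sum())
C=cloud(T)
def box(name,roi,zlo,zhi):
    u0,v0,u1,v1=roi;p=C[v0:v1,u0:u1].reshape(-1,3);m=(p[:,2]>zlo)&(p[:,2]<zhi)
    (c,sz,a)=cv2.minAreaRect(p[m,:2].astype(np.float32));print(name,np.round(c,1),np.round(sz,1),round(a,1),"z",np.percentile(p[m,2],[10,50,90]).round(1))
box("rack",(150,280,310,362),10,24)
box("tray",(340,250,475,345),12,30)
box("block",(195,175,245,225),12,40);box("jar",(395,180,435,215),40,70);box("g1",(190,245,225,280),30,80);box("g2",(245,245,275,272),30,80)
print("bench",C[380:400,330:400,2].mean(), "trayfloor",np.median(C[285:310,390:425].reshape(-1,3),0))
E
```

```text
top (180, 311) ztop 67.7 med [522.4 245.3  66.1] mid [537.4 141.8 595.5] 156
top (227, 323) ztop 68.1 med [500.8 158.6  65.9] mid [526.6  98.5 595.5] 146
top (271, 336) ztop 68.0 med [477.5  71.9  66.3] mid [514.9  55.1 595.5] 158
scene (342, 122) ztop 67.3 med [521.3 242.3  65.9] mid [738.1 -50.5 439.3] 141
scene (302, 144) ztop 67.5 med [499.3 156.1  65.9] mid [727.2 -94.1 439.4] 146
scene (261, 166) ztop 67.2 med [476.8  68.5  65.7] mid [ 716.4 -136.7  439.2] 159
rack [499.7 159. ] [262.1  62.6] 75.6 z [15.2 17.9 20.9]
tray [ 551.4 -194.2] [120.2 200.8] 12.2 z [16.4 20.9 23.9]
block [740.9 181.1] [60.5 60.1] 23.9 z [19.1 21.8 24.4]
jar [ 748.4 -206.5] [41.4 42.2] 44.0 z [51.4 54.6 57.3]
g1 [617.4 197.5] [28.  26.8] 87.5 z [54.8 59.4 62.5]
g2 [627.5 101.7] [27.9 25.9] 43.1 z [55.8 59.8 62.3]
bench 5.349689306479527 trayfloor [ 552.35983119 -196.60192066    3.76954703]
```

Call:
carry_out:
  targets:
    - [[0.4,-0.34,-0.224,0,0,0,0],[0.4,-0.34,-0.224,0,0,0,0],[0.4,-0.34,-0.224,0,0,0,0],[0.4,-0.34,-0.224,0,0,0,0],[0.4,-0.34,-0.224,0,0,0,0],[0.4,-0.34,-0.224,0,0,0,0],[0.4,-0.34,-0.224,0,0,0,0],[0.4,-0.34,-0.224,0,0,0,0],[0.4,-0.34,-0.224,0,0,0,0],[0.4,-0.34,-0.224,0,0,0,0],[0.4,-0.34,-0.224,0,0,0,0],[0.4,-0.34,-0.224,0,0,0,0]]

```text
time: 1.1
position: [501.9, 155.4, 250.0]
eef_rot: [-0.59, -3.085, 0.0]
wrist_force: [0.5, 1.2, 0.7]
finger_gap: 59.5
grip_force: 0.0
```

Call:
carry_out:
  targets:
    - [[0.4,0,0,0,0,0,-0.01],[0.4,0,0,0,0,0,-0.01],[0.4,0,0,0,0,0,0],[0.4,0,0,0,0,0,0]]

```text
time: 1.43
position: [501.2, 157.2, 249.8]
eef_rot: [-0.398, -3.115, 0.0]
wrist_force: [-0.4, 0.3, -0.6]
finger_gap: 59.5
grip_force: 0.0
```

```bash
cat >> h.py <<'E'
from scipy.spatial.transform import Rotation as R
from cell import observe,snapshot
def state():
    o=observe();M=R.from_rotvec(o["eef_rot"]).as_matrix()
    print("t",round(o["time"],2),"pos",np.round(o["position"],1),"yaw_y",np.degrees(np.arctan2(M[1,1],M[0,1])).round(1),"tilt",np.round(M[:2,2],4),"F",np.round(o["wrist_force"],1),"T",np.round(o["ft_torque"],3),"gap",round(float(o["finger_gap"]),1),"grip",round(float(o["grip_force"]),1),"q",np.round(o["joints"],2))
    return o,M
def to(X):
    o,M=state();print("tool shift mm",np.round(M.T@(np.array(X)-o["position"]),1))
E
python3 - <<'E'
from h import *
state();s=snapshot("wrist");pickle.dump(s,open("w0.pkl","wb"));cv2.imwrite("pics/w0.png",s["color"][...,::-1])
for n,X in zip("abc",[(522,244,66),(500,157,66),(477,70,66)]):print(n,pix(s,np.array(X)).round(1))
print(np.round(s["world_from_camera"],3).tolist())
E
```

```text
t 1.43 pos [501.2 157.2 249.8] yaw_y 75.4 tilt [-0.0009 -0.0001] F [-0.4  0.3 -0.6] T [-0.027 -0.019  0.043] gap 59.5 grip 0.0 q [ 0.21 -0.07  1.69  0.    1.52 -1.11]
a [425.  218.8]
b [321.8 219.4]
c [218.3 219. ]
[[0.251, -0.932, -0.26, 434.702], [0.968, 0.242, 0.068, 173.978], [-0.001, -0.269, 0.963, 374.342], [0.0, 0.0, 0.0, 1.0]]
```

View pics/w0.png

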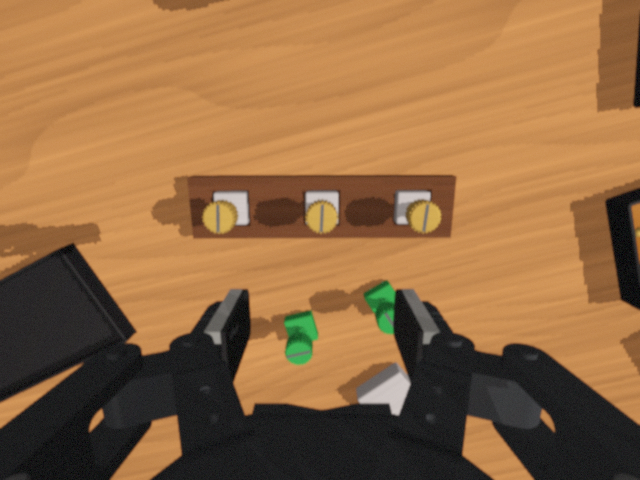

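The wrist view shows the brass heads at a (424,217), b (321,217) and c (219,217) in the dark rack. The greens at (299,348) and (388,318) are the decoys. The brass ones fit the description (brass, steel nut, in the rack). I'll measure their centres and confirm in one crop.

```bash
cat >> h.py <<'E'
def head(s,seed,r):
    u,v=map(int,seed);h=cv2.cvtColor(s["color"],cv2.COLOR_RGB2HSV)[v-r:v+r+1,u-r:u+r+1].astype(int)
    m=((h[...,0]>17)&(h[...,0]<30)&(h[...,1]>90)&(h[...,2]>110)).astype(np.uint8)
    m=cv2.morphologyEx(m,cv2.MORPH_CLOSE,np.ones((3,3)))
    n,l,st,c=cv2.connectedComponentsWithStats(m);i=1+st[1:,4].argmax()
    ys,xs=np.where(l==i)
    (c,rad)=cv2.minEnclosingCircle(np.c_[xs,ys].astype(np.float32))
    return np.array([c[0]+u-r,c[1]+v-r]),rad,st[i,4]
E
python3 - <<'E'
from h import *
W=pickle.load(open("w0.pkl","rb"));T=pickle.load(open("top0.pkl","rb"));S=pickle.load(open("scene0.pkl","rb"))
C=cloud(W)
for n,w,t in zip("abc",[(425,217),(321,217),(219,217)],[(180,311),(227,323),(271,336)]):
    a,ra,na=head(W,w,22);b,rb,nb=head(T,t,13)
    print(n,"wrist",a.round(1),ra,na,"top",b.round(1),rb,nb,"tri",meet(ray(W,a),ray(T,b)),"wrist z66:",(lambda p,d:(p+d*(66-p[2])/d[2]).round(1))(*ray(W,a)), "z56top:",(lambda p,d:(p+d*(66-p[2])/d[2]).round(1))(*ray(T,b)),"wdepth",np.median(C[int(a[1])-6:int(a[1])+7,int(a[0])-6:int(a[0])+7].reshape(-1,3),0).round(1))
cv2.imwrite("pics/crop.png",cv2.resize(W["color"][165:365,180:470,::-1],None,fx=2.5,fy=2.5))
E
```

```text
a wrist [423.5 214.9] 17.5723876953125 803 top [178.8 311.2] 6.932311058044434 148 tri (array([521.64571066, 247.13922637,  53.57039305]), np.float64(1.9674507076481689)) wrist z66: [518.3 243.3  66. ] z56top: [522.1 245.6  66. ] wdepth [517.1 242.7  67. ]
b wrist [321.3 216.6] 16.32852554321289 756 top [224.7 323.6] 6.827781677246094 145 tri (array([498.82778006, 158.27680209,  63.63300849]), np.float64(2.8821793993340488)) wrist z66: [497.5 157.2  66. ] z56top: [499.8 159.2  66. ] wdepth [496.6 157.2  67. ]
c wrist [219.1 216. ] 17.87673568725586 857 top [271.  335.8] 6.600289344787598 132 tri (array([476.3467499 ,  71.33270117,  62.98672061]), np.float64(3.046640259628802)) wrist z66: [474.6  71.6  66. ] z56top: [477.9  71.9  66. ] wdepth [473.7  71.9  67. ]
```

View pics/crop.png

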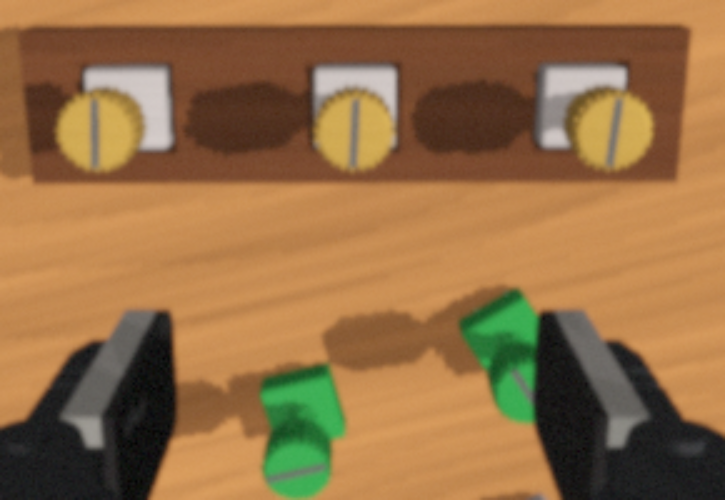

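The crop confirms that the three brass slotted heads on steel nuts are the sets. I'll test b first.

Call:
carry_out:
  targets:
    - [[0.4,0.02,0,0.3,0,0,0],[0.4,0,0,0.3,0,0,0],[0.4,0,0,0.3,0,0,0],[0.4,0,0,0.3,0,0,0],[0.4,0,0,0.3,0,0,0],[0.4,0,0,0.3,0,0,0],[0.4,0,0,0.1,0,0,0],[0.4,0,0,0.03,0,0,0],[0.1,0,0,0,0,0,0],[-0.2,0,0,0,0,0,0]]

```text
time: 2.32
position: [500.8, 158.4, 59.2]
eef_rot: [0.395, 3.114, 0.001]
wrist_force: [0.7, -0.2, 0.5]
finger_gap: 36.5
grip_force: 0.0
```

Run:
```python
from h import *
state()
```

```text
t 2.32 pos [500.8 158.4  59.2] yaw_y 75.6 tilt [0.0026 0.0006] F [ 0.7 -0.2  0.5] T [0.013 0.011 0.027] gap 36.5 grip 0.0 q [ 0.21  0.11  1.88  0.    1.15 -1.11]
```

Call:
carry_out:
  targets:
    - [[-0.36,0,0,0,0,0,0],[-0.36,0,0,0,0,0,0],[-0.36,0,0,0,0,0,0],[-0.36,0,0,0,0,0,0]]

```text
time: 2.65
position: [501.1, 157.9, 59.3]
eef_rot: [0.395, 3.113, 0.001]
wrist_force: [-0.8, -2.2, 7.8]
finger_gap: 27.4
grip_force: 11.0
```

Run:
```python
from h import *
state()
```

```text
t 2.65 pos [501.1 157.9  59.3] yaw_y 75.5 tilt [0.0035 0.0003] F [-0.8 -2.2  7.8] T [-0.154  0.01  -0.025] gap 27.4 grip 11.0 q [ 0.21  0.11  1.88 -0.    1.15 -1.11]
```

Call:
carry_out:
  targets:
    - [[-0.36,0,0,0,0,0,0.015],[-0.36,0,0,0,0,0,0.015],[-0.36,0,0,0,0,0,0.015]]

```text
time: 2.9
position: [500.9, 157.5, 59.3]
eef_rot: [0.837, 3.025, 0.001]
wrist_force: [-1.7, -4.5, 9.8]
finger_gap: 27.6
grip_force: 11.3
```

Run:
```python
from h import *
state()
```

```text
t 2.9 pos [500.9 157.5  59.3] yaw_y 59.1 tilt [ 0.0031 -0.0004] F [-1.7 -4.5  9.8] T [-0.659  0.311  0.03 ] gap 27.6 grip 11.3 q [ 0.21  0.11  1.88 -0.    1.15 -0.82]
```

Call:
carry_out:
  targets:
    - [[-0.36,0,0,0,0,0,0.015],[-0.36,0,0,0,0,0,0.015],[-0.36,0,0,0,0,0,0.015],[-0.36,0,0,0,0,0,0.015]]

```text
time: 3.23
position: [500.6, 157.2, 59.3]
eef_rot: [1.389, 2.815, 0.0]
wrist_force: [-3.6, -5.2, 11.4]
finger_gap: 27.8
grip_force: 11.8
```

Run:
```python
from h import *
state()
```

```text
t 3.23 pos [500.6 157.2  59.3] yaw_y 37.5 tilt [ 0.0022 -0.001 ] F [-3.6 -5.2 11.4] T [-0.969  0.665 -0.01 ] gap 27.8 grip 11.8 q [ 0.21  0.11  1.88 -0.    1.15 -0.45]
```

Call:
carry_out:
  targets:
    - [[-0.36,0,0,0,0,0,0.018],[-0.36,0,0,0,0,0,0.018],[-0.36,0,0,0,0,0,0.018],[-0.36,0,0,0,0,0,0.018],[-0.36,0,0,0,0,0,0.018],[-0.36,0,0,0,0,0,0.018],[-0.36,0,0,0,0,0,0.018],[-0.36,0,0,0,0,0,0.018],[-0.36,0,0,0,0,0,0]]

```text
time: 3.98
position: [499.9, 157.6, 58.9]
eef_rot: [2.484, 1.922, 0.001]
wrist_force: [-4.1, -3.4, 10.1]
finger_gap: 27.7
grip_force: 11.2
```

Run:
```python
from h import *
state();s=snapshot("wrist");pickle.dump(s,open("w1.pkl","wb"))
s=snapshot("scene");cv2.imwrite("pics/s1.png",cv2.resize(s["color"][60:240,190:430,::-1],None,fx=3,fy=3))
```

```text
t 3.98 pos [499.9 157.6  58.9] yaw_y -14.5 tilt [ 0.0008 -0.0003] F [-4.1 -3.4 10.1] T [-0.429  0.727  0.051] gap 27.7 grip 11.2 q [ 0.21  0.11  1.88 -0.    1.15  0.46]
```

Call:
carry_out:
  targets:
    - [[0.0,0,0,0,0,0,0],[0.4,0,0,0,0,0,0],[0.4,0,0,0,0,0,0],[0.4,0,0,-0.3,0,0,0],[0.4,0,0,-0.35,0,0,0],[0.4,0,0,-0.35,0,0,0],[0.4,0.3,0,0,0,0,0],[0.4,0.3,0,0,0,0,0],[0.4,0.3,0,0,0,0,0],[0.4,0,0,0,0,0,0],[0.4,0,0,0,0,0,0]]

```text
time: 5.0
position: [521.2, 246.4, 157.0]
eef_rot: [-2.475, -1.935, 0.0]
wrist_force: [-0.6, 0.4, -0.8]
finger_gap: 60.0
grip_force: 0.0
```

Run:
```python
from h import *
state();s=snapshot("wrist");pickle.dump(s,open("w2.pkl","wb"));cv2.imwrite("pics/w2.png",s["color"][...,::-1])
for X in [(522.5,244.6,66),(500,157.5,66),(477,71,66)]:print(pix(s,np.array(X)).round(1))
```

```text
t 5.0 pos [521.2 246.4 157. ] yaw_y -14.0 tilt [-0.0003 -0.0001] F [-0.6  0.4 -0.8] T [-0.007 -0.029  0.015] gap 60.0 grip 0.0 q [0.35 0.13 1.66 0.   1.35 0.6 ]
[324.7 253.7]
[323.2 377.6]
[321.1 479.1]
```

View pics/w2.png

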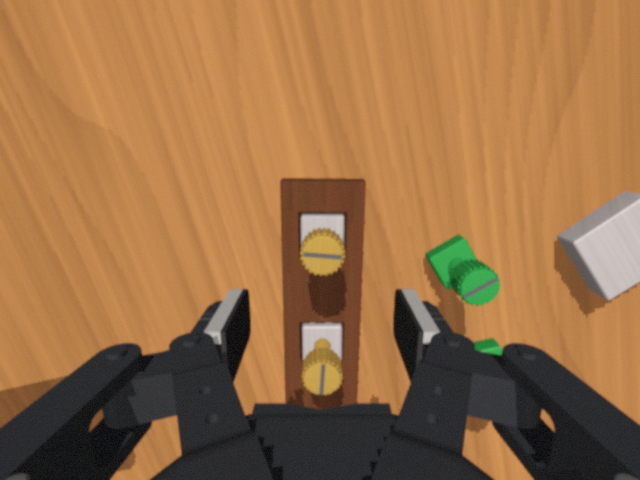

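b's slot has gone from across the rack to along it, at (322,380), so b turned about 90° and is free. Head a is at (322,253), and it is next.

Call:
carry_out:
  targets:
    - [[0.4,-0.01,0.01,0.3,0,0,0],[0.4,0,0,0.3,0,0,0],[0.4,0,0,0.3,0,0,0],[0.2,0,0,0.08,0,0,0],[-0.1,0,0,0.01,0,0,0],[-0.36,0,0,0,0,0,0],[-0.36,0,0,0,0,0,0],[-0.36,0,0,0,0,0,0],[-0.36,0,0,0,0,0,0]]

```text
time: 5.8
position: [523.2, 244.3, 60.1]
eef_rot: [2.476, 1.932, 0.004]
wrist_force: [0.4, -0.2, -0.9]
finger_gap: 27.5
grip_force: 11.2
```

Run:
```python
from h import *
state()
```

```text
t 5.8 pos [523.2 244.3  60.1] yaw_y -14.1 tilt [0.0026 0.001 ] F [ 0.4 -0.2 -0.9] T [-0.025  0.006  0.021] gap 27.5 grip 11.2 q [0.35 0.24 1.73 0.   1.17 0.59]
```

Call:
carry_out:
  targets:
    - [[-0.36,0,0,0,0,0,0.015],[-0.36,0,0,0,0,0,0.015],[-0.36,0,0,0,0,0,0.015]]

```text
time: 6.05
position: [522.6, 244.2, 59.5]
eef_rot: [2.728, 1.558, 0.002]
wrist_force: [-0.9, 0.6, -0.3]
finger_gap: 27.2
grip_force: 11.2
```

Run:
```python
from h import *
state()
```

```text
t 6.05 pos [522.6 244.2  59.5] yaw_y -30.5 tilt [0.0014 0.0005] F [-0.9  0.6 -0.3] T [-0.045  0.168 -0.041] gap 27.2 grip 11.2 q [ 0.35  0.24  1.73 -0.    1.17  0.88]
```

Call:
carry_out:
  targets:
    - [[-0.36,0,0,0,0,0,0.012],[-0.36,0,0,0,0,0,0.012]]

```text
time: 6.22
position: [522.6, 244.3, 59.4]
eef_rot: [2.837, 1.349, 0.002]
wrist_force: [-1.6, -0.2, -0.6]
finger_gap: 27.4
grip_force: 11.2
```

Run:
```python
from h import *
state()
```

```text
t 6.22 pos [522.6 244.3  59.4] yaw_y -39.1 tilt [0.0013 0.0006] F [-1.6 -0.2 -0.6] T [0.024 0.24  0.004] gap 27.4 grip 11.2 q [0.35 0.24 1.73 0.   1.17 1.03]
```

Call:
carry_out:
  targets:
    - [[-0.36,0,0,0,0,0,0.015],[-0.36,0,0,0,0,0,0.015]]

```text
time: 6.38
position: [522.5, 244.2, 59.3]
eef_rot: [-2.952, -1.075, -0.002]
wrist_force: [-0.6, 0.2, -0.6]
finger_gap: 27.4
grip_force: 11.3
```

Run:
```python
from h import *
state()
```

```text
t 6.38 pos [522.5 244.2  59.3] yaw_y -50.0 tilt [0.001  0.0005] F [-0.6  0.2 -0.6] T [ 0.015  0.207 -0.016] gap 27.4 grip 11.3 q [0.35 0.24 1.73 0.   1.17 1.22]
```

Call:
carry_out:
  targets:
    - [[-0.36,0,0,0,0,0,0.018],[-0.36,0,0,0,0,0,0.018],[-0.36,0,0,0,0,0,0.018],[-0.36,0,0,0,0,0,0.018],[-0.36,0,0,0,0,0,0.018],[-0.36,0,0,0,0,0,0.018],[-0.36,0,0,0,0,0,0.018],[-0.36,0,0,0,0,0,0.018],[-0.36,0,0,0,0,0,0]]

```text
time: 7.13
position: [522.4, 244.4, 59.2]
eef_rot: [-3.124, 0.325, -0.001]
wrist_force: [-2.6, 0.7, -0.8]
finger_gap: 27.3
grip_force: 11.0
```

Run:
```python
from h import *
state()
```

```text
t 7.13 pos [522.4 244.4  59.2] yaw_y -101.9 tilt [0.0009 0.0007] F [-2.6  0.7 -0.8] T [ 0.161  0.244 -0.016] gap 27.3 grip 11.0 q [0.35 0.24 1.73 0.   1.17 2.13]
```

Call:
carry_out:
  targets:
    - [[0.0,0,0,0,0,0,0],[0.4,0,0,0,0,0,0],[0.4,0,0,0,0,0,0],[0.4,0,0,-0.3,0,0,0],[0.4,0,0,-0.35,0,0,0],[0.4,0,0,-0.35,0,0,0],[0.4,0,0,0,0,0,0]]

```text
time: 7.72
position: [526.5, 245.5, 167.3]
eef_rot: [-3.12, 0.313, -0.018]
wrist_force: [1.9, -0.2, 1.7]
finger_gap: 59.5
grip_force: 0.0
```

Run:
```python
from h import *
o,M=state();s=snapshot("wrist");pickle.dump(s,open("w3.pkl","wb"))
W=pickle.load(open("w2.pkl","rb"))
def f(s,X):
    u,v=pix(s,np.array(X)).astype(int);return cv2.resize(s["color"][max(v-40,0):v+40,max(u-40,0):u+40,::-1],(300,300))
cv2.imwrite("pics/w3.png",np.hstack([f(W,(522.5,244.6,66)),f(s,(522.5,244.6,66))]))
to((477.4,70.5,157))
```

```text
t 7.72 pos [526.5 245.5 167.3] yaw_y -101.5 tilt [0.0121 0.0043] F [ 1.9 -0.2  1.7] T [ 0.011 -0.06  -0.039] gap 59.5 grip 0.0 q [ 0.35  0.12  1.65 -0.    1.36  2.12]
t 7.77 pos [525.5 245.1 164.2] yaw_y -101.5 tilt [0.0095 0.0033] F [-0.3  1.  -0.1] T [ 0.062 -0.013  0.065] gap 59.8 grip 0.0 q [ 0.35  0.12  1.66 -0.    1.35  2.12]
tool shift mm [-12.5 180.7   6.1]
```

View pics/w3.png

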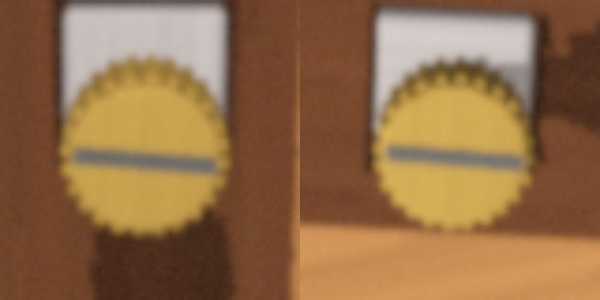

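a's slot has kept its direction relative to the gripper through 88°, so it turned with it and a is free. Next is c.

Call:
carry_out:
  targets:
    - [[0.4,-0.013,0.3,0,0,0,0],[0.4,-0.013,0.3,0,0,0,0],[0.4,-0.013,0.3,0,0,0,0],[0.4,-0.013,0.3,0,0,0,0],[0.4,-0.013,0.3,0,0,0,0],[0.4,-0.013,0.3,0,0,0,0],[0.4,0,0,0,0,0,-0.019],[0.4,0,0,0,0,0,-0.019],[0.4,0,0,0,0,0,-0.019],[0.4,0,0,0,0,0,-0.019],[0.4,0,0,0,0,0,-0.019],[0.4,0,0,0,0,0,-0.019]]

```text
time: 8.77
position: [477.9, 69.0, 157.4]
eef_rot: [-3.035, -0.81, 0.002]
wrist_force: [0.6, 0.1, 0.6]
finger_gap: 59.6
grip_force: 0.0
```

Call:
carry_out:
  targets:
    - [[0.4,0,0,0,0,0,-0.019],[0.4,0,0,0,0,0,-0.019],[0.4,0,0,0,0,0,-0.019],[0.4,0,0,0,0,0,-0.019],[0.4,0,0,0,0,0,-0.019],[0.4,0,0,0,0,0,-0.019],[0.4,0,0,0,0,0,-0.014],[0.4,0,0,0,0,0,0],[0.4,0,0,0,0,0,0],[0.4,0,0,0,0,0,0]]

```text
time: 9.6
position: [478.1, 69.1, 157.9]
eef_rot: [-2.485, -1.921, 0.001]
wrist_force: [0.1, 0.3, -0.2]
finger_gap: 59.9
grip_force: 0.0
```

Run:
```python
from h import *
to((477.4,70.5,60))
```

```text
t 9.6 pos [478.1  69.1 157.9] yaw_y -14.6 tilt [-0.0006 -0.    ] F [ 0.1  0.3 -0.2] T [-0.022  0.005  0.014] gap 59.9 grip 0.0 q [ 0.04 -0.13  1.92 -0.    1.35  0.29]
tool shift mm [ 1.2 -1.  97.9]
```

Call:
carry_out:
  targets:
    - [[0.4,0.01,-0.01,0.3,0,0,0],[0.4,0,0,0.3,0,0,0],[0.4,0,0,0.3,0,0,0],[0.2,0,0,0.08,0,0,0],[-0.1,0,0,0,0,0,0],[-0.36,0,0,0,0,0,0],[-0.36,0,0,0,0,0,0],[-0.36,0,0,0,0,0,0],[-0.36,0,0,0,0,0,0]]

```text
time: 10.35
position: [478.7, 70.4, 61.9]
eef_rot: [2.482, 1.923, 0.003]
wrist_force: [-0.7, -0.3, -1.2]
finger_gap: 27.5
grip_force: 10.9
```

Run:
```python
from h import *
state()
```

```text
t 10.35 pos [478.7  70.4  61.9] yaw_y -14.5 tilt [0.0024 0.0001] F [-0.7 -0.3 -1.2] T [-0.005  0.053 -0.003] gap 27.5 grip 10.9 q [ 0.04 -0.    1.99  0.    1.15  0.29]
```

Call:
carry_out:
  targets:
    - [[-0.36,0,0,0,0,0,0.014],[-0.36,0,0,0,0,0,0.014],[-0.36,0,0,0,0,0,0.014],[-0.36,0,0,0,0,0,0.014]]

```text
time: 10.68
position: [478.0, 70.5, 61.2]
eef_rot: [2.785, 1.454, 0.001]
wrist_force: [-1.6, 0.1, -0.2]
finger_gap: 27.5
grip_force: 11.3
```

Run:
```python
from h import *
state()
```

```text
t 10.68 pos [478.   70.5  61.2] yaw_y -34.9 tilt [0.0009 0.0001] F [-1.6  0.1 -0.2] T [0.112 0.337 0.024] gap 27.5 grip 11.3 q [ 0.04 -0.    1.99  0.    1.15  0.65]
```

Call:
carry_out:
  targets:
    - [[-0.36,0,0,0,0,0,0.012],[-0.36,0,0,0,0,0,0.012]]

```text
time: 10.85
position: [477.8, 70.5, 61.1]
eef_rot: [2.886, 1.241, 0.001]
wrist_force: [-1.3, 1.4, -1.1]
finger_gap: 27.6
grip_force: 11.3
```

Run:
```python
from h import *
state()
```

```text
t 10.85 pos [477.8  70.5  61.1] yaw_y -43.5 tilt [0.0005 0.0001] F [-1.3  1.4 -1.1] T [0.072 0.421 0.215] gap 27.6 grip 11.3 q [ 0.04 -0.    1.99  0.    1.15  0.8 ]
```

Call:
carry_out:
  targets:
    - [[-0.36,0,0,0,0,0,0.012],[-0.36,0,0,0,0,0,0.012]]

```text
time: 11.02
position: [478.2, 70.7, 61.3]
eef_rot: [-2.971, -1.02, -0.002]
wrist_force: [-0.0, 1.8, -1.6]
finger_gap: 27.8
grip_force: 10.7
```

Run:
```python
from h import *
state()
```

```text
t 11.02 pos [478.2  70.7  61.3] yaw_y -52.1 tilt [0.0014 0.0006] F [-0.   1.8 -1.6] T [0.383 0.2   0.181] gap 27.8 grip 10.7 q [ 0.04 -0.    1.99  0.    1.15  0.95]
```

c shows a torque of about 0.2 N·m from roughly 27° on and the fingers slip, so c binds. I'll release it, check its slot and go to b.

Call:
carry_out:
  targets:
    - [[0.0,0,0,0,0,0,0],[0.4,0,0,0,0,0,0],[0.4,0,0,0,0,0,0],[0.4,0,0,-0.32,0,0,0],[0.4,0,0,-0.32,0,0,0],[0.4,0,0,-0.32,0,0,0],[0.4,0,0,0,0,0,0],[0.4,0,0,0,0,0,0],[0.4,0,0,0,0,0,0]]

```text
time: 11.77
position: [477.7, 70.3, 156.3]
eef_rot: [2.969, 1.027, 0.001]
wrist_force: [-0.6, -0.5, -1.4]
finger_gap: 59.6
grip_force: 0.0
```

Run:
```python
from h import *
o,M=state();s=snapshot("wrist");pickle.dump(s,open("w4.pkl","wb"));W=pickle.load(open("w0.pkl","rb"))
X=np.array((477.4,70.5,66.))
def slot(s):
    # direction of the grey slot in world, from rays to z=66
    u,v=pix(s,X).round().astype(int);r=22
    h=cv2.cvtColor(s["color"],cv2.COLOR_RGB2HSV);b=head(s,(u,v),34)
    c,rad=b[0],b[1]
    yy,xx=np.indices(h.shape[:2]);m=(h[...,1]<85)&((xx-c[0])**2+(yy-c[1])**2<(0.75*rad)**2)
    P=[]
    for y,x in zip(*np.where(m)):
        p,d=ray(s,(x,y));P.append((p+d*(66-p[2])/d[2])[:2])
    P=np.array(P);P-=P.mean(0);e=np.linalg.svd(P,full_matrices=False)[2][0]
    return len(P),np.degrees(np.arctan2(e[1],e[0]))%180
print("c before",slot(W),"after",slot(s)); to((500,157.5,157))
```

```text
t 11.77 pos [477.7  70.3 156.3] yaw_y -51.8 tilt [ 0.0005 -0.0001] F [-0.6 -0.5 -1.4] T [ 0.02 -0.02 -0.05] gap 59.6 grip 0.0 q [ 0.04 -0.13  1.92 -0.    1.35  0.94]
c before (53, np.float64(161.64100764407863)) after (126, np.float64(134.03927810040665))
t 11.82 pos [477.   70.3 155.3] yaw_y -51.8 tilt [-0.0014 -0.0001] F [-0.8  0.9 -0.6] T [ 0.017 -0.005  0.035] gap 59.9 grip 0.0 q [ 0.04 -0.12  1.92 -0.    1.35  0.94]
tool shift mm [ 72.  -54.3  -1.7]
```

c turned only 27.6° while the fingers went 37.6°, so it binds and stays. Now I'll pick up b.

Call:
carry_out:
  targets:
    - [[0.4,0.24,-0.18,0,0,0,0],[0.4,0.24,-0.18,0,0,0,0],[0.4,0.24,-0.18,0,0,0,0],[0.4,0,0,0,0,0,-0.0175],[0.4,0,0,0,0,0,-0.0175],[0.4,0,0,0,0,0,-0.0175],[0.4,0,0,0,0,0,-0.0175],[0.4,0,0,0,0,0,-0.0175],[0.4,0,0,0,0,0,-0.0175],[0.4,0,0,0,0,0,0],[0.4,0,0,0,0,0,0]]

```text
time: 12.73
position: [500.0, 157.1, 154.7]
eef_rot: [-2.479, -1.928, 0.004]
wrist_force: [-0.4, 0.2, 0.2]
finger_gap: 59.7
grip_force: 0.0
```

Run:
```python
from h import *
to((500,157.5,58))
```

```text
t 12.73 pos [500.  157.1 154.7] yaw_y -14.3 tilt [-0.0026 -0.0006] F [-0.4  0.2  0.2] T [-0.032 -0.018  0.023] gap 59.7 grip 0.0 q [ 0.21 -0.01  1.81 -0.    1.34  0.46]
tool shift mm [ 0.5  0.1 96.7]
```

Call:
carry_out:
  targets:
    - [[0.4,0.005,0,0.3,0,0,0],[0.4,0,0,0.3,0,0,0],[0.4,0,0,0.3,0,0,0],[0.2,0,0,0.07,0,0,0],[-0.1,0,0,0,0,0,0],[-0.5,0,0,0,0,0,0],[-0.5,0,0,0,0,0,0],[-0.5,0,0,0,0,0,0],[-0.5,0,0,0,0,0,0]]

```text
time: 13.48
position: [501.6, 158.1, 60.6]
eef_rot: [2.477, 1.932, 0.002]
wrist_force: [-3.5, -0.8, 0.6]
finger_gap: 26.2
grip_force: 59.2
```

Run:
```python
from h import *
state()
```

```text
t 13.48 pos [501.6 158.1  60.6] yaw_y -14.1 tilt [0.0012 0.0005] F [-3.5 -0.8  0.6] T [ 0.089  0.658 -0.025] gap 26.2 grip 59.2 q [0.21 0.11 1.87 0.   1.16 0.45]
```

Call:
carry_out:
  targets:
    - [[-0.5,0,0,-0.1,0,0,0],[-0.5,0,0,-0.1,0,0,0],[-0.5,0,0,-0.3,0,0,0],[-0.5,0,0,-0.3,0,0,0],[-0.5,0,0,-0.2,0,0,0],[-0.5,0,0,0,0,0,0],[-0.5,0,0,0,0,0,0]]

```text
time: 14.07
position: [503.1, 158.1, 162.6]
eef_rot: [2.475, 1.93, 0.009]
wrist_force: [-0.7, 0.3, -1.5]
finger_gap: 26.0
grip_force: 59.4
```

Run:
```python
from h import *
to((560.5,-240,158))
```

```text
t 14.07 pos [503.1 158.1 162.6] yaw_y -14.1 tilt [0.0062 0.0012] F [-0.7  0.3 -1.5] T [-0.073 -0.002 -0.099] gap 26.0 grip 59.4 q [ 0.21 -0.01  1.8  -0.    1.35  0.45]
tool shift mm [-372.2  152.6    4.5]
```

Call:
carry_out:
  targets:
    - [[-0.5,-0.2,0.08,0,0,0,0],[-0.5,-0.34,0.14,0,0,0,0],[-0.5,-0.34,0.14,0,0,0,0],[-0.5,-0.34,0.14,0,0,0,0],[-0.5,-0.34,0.14,0,0,0,0],[-0.5,-0.34,0.14,0,0,0,0],[-0.5,-0.34,0.14,0,0,0,0],[-0.5,-0.34,0.14,0,0,0,0],[-0.5,-0.34,0.14,0,0,0,0],[-0.5,-0.34,0.14,0,0,0,0],[-0.5,-0.34,0.14,0,0,0,0],[-0.5,-0.12,0.05,0,0,0,0]]

```text
time: 15.07
position: [558.2, -244.9, 158.1]
eef_rot: [2.48, 1.928, -0.003]
wrist_force: [0.8, 0.4, -1.5]
finger_gap: 26.3
grip_force: 59.5
```

Call:
carry_out:
  targets:
    - [[-0.5,0,0,0,0,0,0],[-0.5,0,0,0,0,0,0],[-0.5,0,0,0.2,0,0,0],[-0.5,0,0,0.2,0,0,0],[-0.5,0,0,0.2,0,0,0],[-0.5,0,0,0.2,0,0,0],[-0.5,0,0,0,0,0,0],[-0.5,0,0,0,0,0,0]]

```text
time: 15.73
position: [557.6, -238.0, 77.7]
eef_rot: [-2.472, -1.932, 0.002]
wrist_force: [0.1, 0.6, -1.9]
finger_gap: 25.9
grip_force: 59.5
```

Run:
```python
from h import *
to((560.5,-240,59))
s=snapshot("scene");pickle.dump(s,open("s5.pkl","wb"));cv2.imwrite("pics/s5.png",s["color"][...,::-1])
# tray centre by scene depth (arm clear of it?) 
S=pickle.load(open("scene0.pkl","rb"));C=cloud(S);m=np.zeros(C.shape[:2],bool);m[235:385,105:255]=1
g=S["color"].max(-1)<60;m&=g&(C[...,2]>14)&(C[...,2]<28)
print("tray scene",cv2.minAreaRect(C[m][:,:2].astype(np.float32)),"floor z",np.median(C[300:320,170:195,2]))
```

```text
t 15.73 pos [ 557.6 -238.    77.7] yaw_y -14.0 tilt [-0.0037  0.0022] F [ 0.1  0.6 -1.9] T [ 0.031 -0.048  0.091] gap 25.9 grip 59.5 q [-0.49  0.29  1.63  0.    1.22 -0.24]
tool shift mm [-1.3  3.4 18.7]
tray scene ((550.686767578125, -195.10086059570312), (120.4869384765625, 201.37054443359375), 11.968737602233887) floor z 4.142917702261002
```

View pics/s5.png

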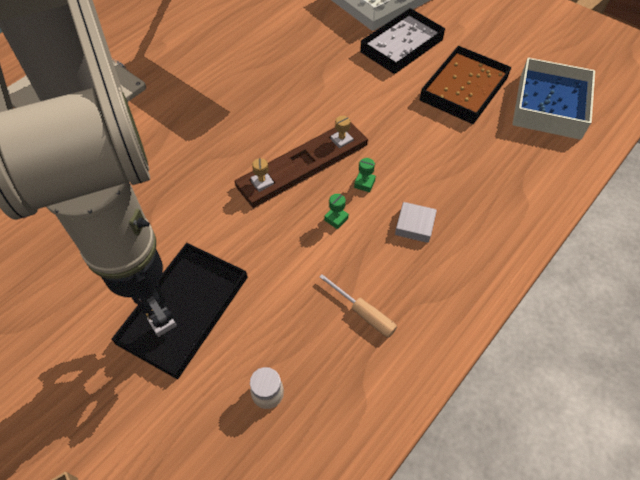

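The scene view shows set b held level over the tray at (160,323). Its middle pocket is empty, and a (342,122) and c (261,166) are standing. Lowering now.

Call:
carry_out:
  targets:
    - [[-0.5,0,0.03,0.07,0,0,0],[-0.5,0,0,0.07,0,0,0],[-0.5,0,0,0.025,0,0,0],[-0.5,0,0,0,0,0,0],[-0.5,0,0,0,0,0,0]]

```text
time: 16.2
position: [561.7, -241.0, 62.7]
eef_rot: [-2.477, -1.932, 0.0]
wrist_force: [-0.5, 0.1, -0.7]
finger_gap: 25.8
grip_force: 59.5
```

Call:
carry_out:
  targets:
    - [[-0.5,0,0,0.01,0,0,0],[-0.5,0,0,0.005,0,0,0],[-0.5,0,0,0,0,0,0]]

```text
time: 16.45
position: [561.9, -241.1, 61.4]
eef_rot: [2.477, 1.932, 0.0]
wrist_force: [0.0, 0.4, -2.2]
finger_gap: 25.9
grip_force: 59.5
```

Call:
carry_out:
  targets:
    - [[-0.5,0,0,0.01,0,0,0],[-0.5,0,0,0,0,0,0],[-0.5,0,0,0,0,0,0]]

```text
time: 16.7
position: [561.8, -241.0, 60.2]
eef_rot: [-2.477, -1.932, 0.0]
wrist_force: [-0.1, -0.1, -1.3]
finger_gap: 26.0
grip_force: 59.5
```

Call:
carry_out:
  targets:
    - [[-0.5,0,0,0.01,0,0,0],[-0.5,0,0,0,0,0,0],[-0.5,0,0,0,0,0,0]]

```text
time: 16.95
position: [561.8, -241.0, 59.2]
eef_rot: [-2.477, -1.932, 0.0]
wrist_force: [0.1, 1.1, -2.4]
finger_gap: 25.9
grip_force: 59.5
```

Call:
carry_out:
  targets:
    - [[-0.5,0,0,0.007,0,0,0],[-0.5,0,0,0,0,0,0],[-0.5,0,0,0,0,0,0]]

```text
time: 17.2
position: [561.8, -241.0, 58.5]
eef_rot: [-2.477, -1.932, 0.0]
wrist_force: [-0.5, 0.3, -0.8]
finger_gap: 25.9
grip_force: 59.5
```

Call:
carry_out:
  targets:
    - [[-0.5,0,0,0.005,0,0,0],[-0.5,0,0,0,0,0,0],[-0.5,0,0,0,0,0,0]]

```text
time: 17.45
position: [561.8, -241.0, 58.1]
eef_rot: [-2.477, -1.932, 0.0]
wrist_force: [0.3, -0.1, -1.4]
finger_gap: 25.8
grip_force: 59.5
```

Call:
carry_out:
  targets:
    - [[-0.5,0,0,0.008,0,0,0],[-0.5,0,0,0,0,0,0],[-0.5,0,0,0,0,0,0]]

```text
time: 17.7
position: [562.0, -241.1, 57.7]
eef_rot: [2.477, 1.932, 0.0]
wrist_force: [-2.0, 1.0, 3.8]
finger_gap: 26.3
grip_force: 60.1
```

Call:
carry_out:
  targets:
    - [[-0.5,0,0,0.008,0,0,0],[-0.5,0,0,0,0,0,0],[-0.5,0,0,0,0,0,0]]

```text
time: 17.95
position: [562.0, -241.2, 57.6]
eef_rot: [2.477, 1.932, 0.0]
wrist_force: [-5.2, 2.7, 9.8]
finger_gap: 26.1
grip_force: 60.6
```

Call:
carry_out:
  targets:
    - [[-0.36,0,0,-0.01,0,0,0],[-0.2,0,0,0,0,0,0],[0.4,0,0,0,0,0,0],[0.4,0,0,0,0,0,0],[0.4,0,0,-0.1,0,0,0],[0.4,0,0,-0.3,0,0,0],[0.4,0,0,-0.3,0,0,0],[0.4,0,0,-0.3,0,0,0],[0.4,0,0,0,0,0,0],[0.4,0,0,0,0,0,0]]

```text
time: 18.78
position: [563.7, -241.9, 161.4]
eef_rot: [2.472, 1.929, 0.004]
wrist_force: [0.6, -0.2, 0.3]
finger_gap: 59.9
grip_force: 0.0
```

Run:
```python
from h import *
to((522.4,244.4,157))
s=snapshot("scene");C=cloud(s);u,v=pix(s,np.array((562,-241,64))).astype(int)
p=C[v-12:v+13,u-12:u+13].reshape(-1,3);m=(p[:,2]>50)&(p[:,2]<75);print("b head",np.median(p[m],0).round(1),m.sum())
```

```text
t 18.78 pos [ 563.7 -241.9  161.4] yaw_y -14.1 tilt [ 0.0056 -0.0029] F [ 0.6 -0.2  0.3] T [ 0.05   0.003 -0.025] gap 59.9 grip 0.0 q [-0.49  0.22  1.56  0.    1.36 -0.24]
tool shift mm [ 461.7 -158.4    2.7]
b head [ 564.6 -242.7   63.2] 285
```

Call:
carry_out:
  targets:
    - [[0.4,0.385,-0.13,0,0,0,0],[0.4,0.385,-0.13,0,0,0,0],[0.4,0.385,-0.13,0,0,0,0],[0.4,0.385,-0.13,0,0,0,0],[0.4,0.385,-0.13,0,0,0,0],[0.4,0.385,-0.13,0,0,0,0],[0.4,0.385,-0.13,0,0,0,0],[0.4,0.385,-0.13,0,0,0,0],[0.4,0.385,-0.13,0,0,0,0],[0.4,0.385,-0.13,0,0,0,0],[0.4,0.385,-0.13,0,0,0,0],[0.4,0.385,-0.13,0,0,0,0]]

```text
time: 19.83
position: [521.3, 246.7, 155.7]
eef_rot: [-2.476, -1.932, 0.004]
wrist_force: [-0.5, 0.2, -0.7]
finger_gap: 60.0
grip_force: 0.0
```

Call:
carry_out:
  targets:
    - [[0.4,0,0,0,0,0,0],[0.4,0,0,0,0,0,0],[0.4,0,0,0,0,0,0]]

```text
time: 20.08
position: [521.9, 244.8, 155.9]
eef_rot: [-2.476, -1.933, 0.005]
wrist_force: [1.1, 0.0, 0.5]
finger_gap: 59.9
grip_force: 0.0
```

Run:
```python
from h import *
to((522.4,244.4,59))
```

```text
t 20.08 pos [521.9 244.8 155.9] yaw_y -14.0 tilt [-0.0026 -0.0014] F [1.1 0.  0.5] T [ 0.012 -0.022  0.017] gap 59.9 grip 0.0 q [ 0.35  0.13  1.66 -0.    1.35  0.59]
tool shift mm [-0.1  0.7 96.9]
```

Call:
carry_out:
  targets:
    - [[0.4,0,0.005,0.3,0,0,0],[0.4,0,0,0.3,0,0,0],[0.4,0,0,0.3,0,0,0],[0.2,0,0,0.07,0,0,0],[-0.1,0,0,0,0,0,0],[-0.5,0,0,0,0,0,0],[-0.5,0,0,0,0,0,0],[-0.5,0,0,0,0,0,0],[-0.5,0,0,0,0,0,0]]

```text
time: 20.83
position: [523.9, 245.1, 61.9]
eef_rot: [2.477, 1.932, 0.002]
wrist_force: [-3.5, -0.8, -0.3]
finger_gap: 25.8
grip_force: 59.2
```

Call:
carry_out:
  targets:
    - [[-0.5,0,0,-0.1,0,0,0],[-0.5,0,0,-0.1,0,0,0],[-0.5,0,0,-0.3,0,0,0],[-0.5,0,0,-0.3,0,0,0],[-0.5,0,0,-0.2,0,0,0],[-0.5,0,0,0,0,0,0],[-0.5,0,0,0,0,0,0],[-0.5,0,0,0,0,0,0]]

```text
time: 21.5
position: [523.6, 245.0, 160.8]
eef_rot: [2.477, 1.932, 0.001]
wrist_force: [-0.1, 0.6, -2.3]
finger_gap: 26.0
grip_force: 59.3
```

Run:
```python
from h import *
to((541.5,-151.5,160))
```

```text
t 21.5 pos [523.6 245.  160.8] yaw_y -14.1 tilt [0.0009 0.0002] F [-0.1  0.6 -2.3] T [-0.011  0.022  0.012] gap 26.0 grip 59.3 q [ 0.35  0.13  1.65 -0.    1.36  0.59]
tool shift mm [-380.2  113.8    0.7]
```

Call:
carry_out:
  targets:
    - [[-0.5,-0.2,0.06,0,0,0,0],[-0.5,-0.34,0.102,0,0,0,0],[-0.5,-0.34,0.102,0,0,0,0],[-0.5,-0.34,0.102,0,0,0,0],[-0.5,-0.34,0.102,0,0,0,0],[-0.5,-0.34,0.102,0,0,0,0],[-0.5,-0.34,0.102,0,0,0,0],[-0.5,-0.34,0.102,0,0,0,0],[-0.5,-0.34,0.102,0,0,0,0],[-0.5,-0.34,0.102,0,0,0,0],[-0.5,-0.34,0.102,0,0,0,0],[-0.5,-0.2,0.06,0,0,0,0]]

```text
time: 22.5
position: [540.3, -154.5, 158.8]
eef_rot: [-2.478, -1.929, 0.003]
wrist_force: [0.3, 0.5, -1.4]
finger_gap: 26.5
grip_force: 59.3
```

Call:
carry_out:
  targets:
    - [[-0.5,0,0,0,0,0,0],[-0.5,0,0,0,0,0,0],[-0.5,0,0,0.3,0,0,0],[-0.5,0,0,0.3,0,0,0],[-0.5,0,0,0.2,0,0,0],[-0.5,0,0,0.1,0,0,0],[-0.5,0,0,0,0,0,0],[-0.5,0,0,0,0,0,0],[-0.5,0,0,0,0,0,0]]

```text
time: 23.25
position: [542.7, -151.2, 72.1]
eef_rot: [2.475, 1.932, 0.002]
wrist_force: [0.7, 0.1, -0.5]
finger_gap: 26.1
grip_force: 59.3
```

Run:
```python
from h import *
to((541.5,-151.5,58))
```

```text
t 23.25 pos [ 542.7 -151.2   72.1] yaw_y -14.0 tilt [ 0.002  -0.0007] F [ 0.7  0.1 -0.5] T [0.037 0.027 0.022] gap 26.1 grip 59.3 q [-0.36  0.19  1.76  0.    1.19 -0.12]
tool shift mm [-0.6 -1.1 14.1]
```

Call:
carry_out:
  targets:
    - [[-0.5,0,0,0.07,0,0,0],[-0.5,0,0,0.04,0,0,0],[-0.5,0,0,0,0,0,0],[-0.5,0,0,0.007,0,0,0],[-0.5,0,0,0,0,0,0],[-0.5,0,0,0,0,0,0]]

```text
time: 23.75
position: [541.7, -151.5, 59.0]
eef_rot: [2.477, 1.932, 0.0]
wrist_force: [-0.8, -0.1, -0.3]
finger_gap: 26.1
grip_force: 59.5
```

Call:
carry_out:
  targets:
    - [[-0.5,0,0,0.01,0,0,0],[-0.5,0,0,0,0,0,0],[-0.5,0,0,0,0,0,0]]

```text
time: 24.0
position: [541.8, -151.6, 58.9]
eef_rot: [2.477, 1.932, 0.0]
wrist_force: [-4.1, 1.1, 7.8]
finger_gap: 26.0
grip_force: 60.4
```

Contact. I'll release and retreat upward and away.

Call:
carry_out:
  targets:
    - [[-0.36,0,0,-0.01,0,0,0],[-0.2,0,0,0,0,0,0],[0.4,0,0,0,0,0,0],[0.4,0,0,0,0,0,0],[0.4,0,0,-0.1,0,0,0],[0.4,0,0,-0.3,0,0,0],[0.4,0,0,-0.3,0,0,0],[0.4,0,0,-0.3,0,0,0],[0.4,0,0,-0.3,0,0,0],[0.4,0,0,0,0,0,0]]

```text
time: 24.83
position: [545.1, -152.7, 197.4]
eef_rot: [2.469, 1.926, 0.009]
wrist_force: [1.5, -1.1, 1.6]
finger_gap: 60.0
grip_force: 0.0
```

Call:
carry_out:
  targets:
    - [[0.4,0.3,-0.15,0,0,0,0],[0.4,0.3,-0.15,0,0,0,0],[0.4,0.3,-0.15,0,0,0,0],[0.4,0.3,-0.15,0,0,0,0],[0.4,0.3,-0.15,0,0,0,0],[0.4,0.2,-0.1,0,0,0,0],[0.4,0,0,0,0,0,0],[0.4,0,0,0,0,0,0],[0.4,0,0,0,0,0,0],[0.4,0,0,0,0,0,0]]

```text
time: 25.67
position: [500.8, 33.2, 189.1]
eef_rot: [2.478, 1.931, 0.0]
wrist_force: [0.3, 0.3, 1.0]
finger_gap: 59.7
grip_force: 0.0
```

Run:
```python
from h import *
state();s=snapshot("scene");cv2.imwrite("pics/s9.png",s["color"][...,::-1])
```

```text
t 25.67 pos [500.8  33.2 189.1] yaw_y -14.1 tilt [ 0.0004 -0.0004] F [0.3 0.3 1. ] T [ 0.01  -0.029 -0.067] gap 59.7 grip 0.0 q [-0.04 -0.1   1.83 -0.    1.41  0.21]
```

View pics/s9.png

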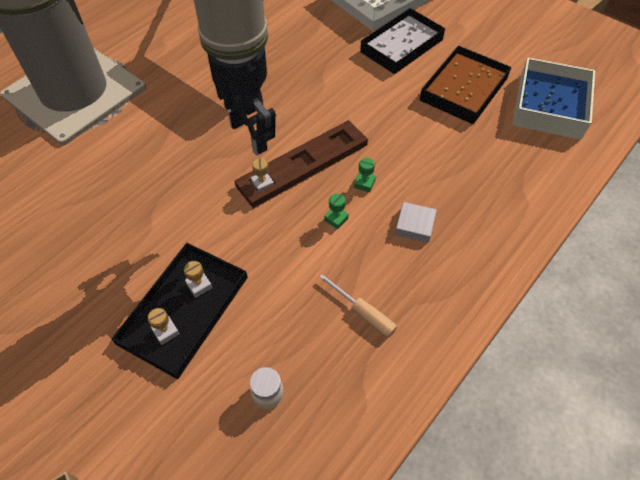

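The two free sets stand upright in the tray at (195,278) and (160,325). c stands in its rack pocket at (261,172), everything else is unmoved, and the gripper is touching nothing.

```bash
python3 -c "
from cell import hand_in;print(hand_in())"
```

```text
the job is handed in; nothing more can be done
None
```

I handed the job in at 25.7 s robot time: a and b turned freely through about a quarter turn and now stand upright in the black keep tray, while c bound after about 28° and was left standing in its rack pocket.

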